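Sweep the kit's large sealing plugs into the counting tray's trough and shut it

ROBOT

A 6-joint arm with a two-finger parallel gripper is mounted at the origin on a cart in front of the work surface, level with it; the furniture and walls round the work are solid. World frame = base frame: x ahead of the robot, y to its left, z up, the work surface at z = 0. Lengths are in m, angles in rad, forces in N, time in s.
With the tool pointing down it reaches from about 0.375 to 0.9 m from the base axis. Payload 3.1 kg.
Tool frame: the origin (TCP) lies on the centre line of the jaws, within the pads' length; the fingertips stand 22 mm ahead of it and the grasp point (between the pads) lies 3 mm ahead of it; z points along the fingers, y is the line along which they close (so a half turn about z gives the same grasp; the last joint's range is limited). The gripper opens to 85 mm and grips with 20 to 120 N. Pads are 22 mm wide; open, the fingers measure 114 mm over their backs; the gripper's body (76 mm by 85 mm) begins 54 mm behind the grasp point. The pads swing forward as they close: fully open they stand 13 mm farther back than shut.
Start: joints at [0.957, 0.527, 1.433, -0, 1.181, -0.178], TCP at [0.264, 0.567, 0.253] pointing down, gripper open.
Joint ranges: [-3.08, 3.08], [-0.75, 2.2], [0.22, 2.44], [-1.43, 4.57], [0, 2.65], [-2.85, 2.85]. Speed limits (rad/s): [2.79, 2.79, 3.14, 3.14, 3.14, 3.14].

INTERFACE

Orientations are given as a unit quaternion [x, y, z, w].
In Python, from station import manip, vision gives the robot as it stands (manip), with the cameras (vision).
- The arm moves only by the tool inch_along, called after "Request:" by a JSON object that holds its "method" and its "body", one argument or row to a line. Schema: {"type":"object","properties":{"motion":{"type":"object","properties":{"deltas":{"type":"array","items":{"type":"array","items":{"type":"number"},"minItems":5,"maxItems":5},"minItems":1,"maxItems":20}},"additionalProperties":false,"required":["deltas"]},"grip_n":{"type":"number"},"only":{"type":"string"},"quiet":{"type":"boolean"},"lines":{"type":"string"}},"required":["motion"],"additionalProperties":false}. motion is an object whose key "deltas" holds a list of rows, 1 to 20 of them, each of 5 numbers: dx, dy, dz in m, then a turn about the tool's z in rad, then the opening from 0.0 (shut) to 1.0 (fully open); each row is the pose to reach, as a shift and turn from the pose commanded when the call began, along the tool's axes at that moment; what a row does not reach only later rows make up. A row lasts 1/10 s, in which the tool goes at most 0.05 m and 0.15 rad, less where a joint would pass 70% of its speed; a pose out of reach is approached as far as the arm can. The fingers move at their own pace and stop on an object; grip_n is the grip in N (left out, the last holds). Time passes only in rows, so rows that do not move let the fingers close. The tool returns the time, the measured TCP pose, the force, the opening and the grip force at its end. only (a regular expression) keeps the lines of the reply that match it, lines (a string "A,B") keeps lines A to B, and quiet returns only ok. Input that does not fit is refused with a message, and nothing moves.
- manip.sense(): the state, without advancing time (a new reading comes with each control period).
- vision.snapshot(name): name is "scene" or "top"; returns a dict with "pixels" (384x512x3 uint8, red, green, blue), "range_z" (384x512 float32, m along the optical axis (not along the pixel's ray), 0 where there is no reading), "fov_y" (degrees; the focal length in pixels is half the picture's height over the tangent of half this angle, whatever the lens; pixels are square), "cx", "cy" (the principal point, pixels), "k1" (the pictures are not rectified: a ray, as slopes to the right and down, at radius r is drawn at 1 + k1 r^2 times it, then the intrinsics apply), "R" (3x3) and "t" (3): a world point X has camera coordinates R X + t. Camera axes: x right, y down, z forward; pixel columns grow to the right and rows downward; lengths in m; the calibration is good to about 2 mm. A picture is of the moment at which its call begins.
- manip.sign_off(): hands the job in; it is judged then, once.
The state is a dict: "t": time; "q": joint angles; "qd": joint speeds; "tau": joint torques, N m; "tcp_pos": TCP position; "tool_rot": TCP orientation; "force": force on the tool from outside, world axes, zero at the start; "ft_torque": the same for the moment, N m; "finger_gap": opening from 0.0 (shut) to 1.0 (fully open); "gripper_force": force on a finger pad.
Only numpy, scipy, OpenCV 4.12 (cv2) and the standard library are available. Lean on these libraries where they do the work, as an engineer would, in place of code of your own. Each camera call takes 0.05 s, during which the arm holds its last target. There are 200 camera calls.

TASK

For the next leak-test kit, sweep the three large rubber plugs across the deck of the counting tray and over its edge into the tray's trough, leaving the two small plugs standing where they are on the deck. Then swing the trough's lid over with a push of the fingers and press it fully shut. Only push things: pinch and lift nothing, and leave the other things on the bench alone.

Things in the scene. Friction and masses are not known exactly. Their poses are not given: they have to be found in the camera images.
- tray: Aluminium counting tray fixed to the bench, 252 (x) by 274 mm (y). Origin: centre of its underside; x points roughly away from the robot, y to its left (yaw within 0.3 rad). Flat deck 66 mm above the origin, from y = -0.071 (open edge) to 0.133 and x = -0.122 to 0.122; its other sides have rims 13 mm high. The left rim has a pouring spout, not used. The trough lies right of the open edge.
- deck_edge (a point): Middle of the deck's open edge at the height of the deck top, at (0, -0.071, 0.066) in the tray frame, axes as the tray's. A plug pushed over it towards tray -y drops into the trough.
- trough (a point): Centre of the trough's inner floor, at (0, -0.102, 0.010) in the tray frame, axes as the tray's. The trough is open at the top, 56 mm deep below the deck, 62 mm wide (tray y) inside and 244 mm long (tray x).
- lid (a joint): Angle of the trough's lid, a steel plate 248 mm long, 4 mm thick, 76 mm from hinge to free edge (thumb tab at mid-length, 50 mm wide, 10 mm farther). 0 = shut, flat over the trough; grows as it opens up and outward; 1.57 upright, stop 1.9; starts at 1.5 to 1.85. Stiff hinge: it stays where left, neither falls nor springs back; 1 to 2 N at the free edge moves it all the way down.
- lid_hinge (a point): Middle of the lid's hinge axis, at (0, -0.139, 0.069) in the tray frame, on the trough's outer (right) side; the axis runs along tray x. The lid plate is centred on this axis in thickness, so shut its upper face is 71 mm above the bench.
- lid_edge (a point): Middle of the lid's free edge, in mid thickness, 76 mm from the hinge axis. With the lid upright it stands 145 mm above the bench.
- plug_a: Large rubber sealing plug, a smooth tapered stopper 42 mm tall, 30 to 65 g, loose on the deck, wide end down: 39 mm across at the deck, narrower on top. Origin: centre of the narrow face, on top at the start, 42 mm above the deck; the body's z axis then points down. Pushed low, it slides without tipping. The three large plugs are alike.
- plug_b: Large rubber sealing plug, a smooth tapered stopper 42 mm tall, 30 to 65 g, loose on the deck, wide end down: 39 mm across at the deck, narrower on top. Origin: centre of the narrow face, on top at the start, 42 mm above the deck; the body's z axis then points down. Pushed low, it slides without tipping. The three large plugs are alike.
- plug_c: Large rubber sealing plug, a smooth tapered stopper 42 mm tall, 30 to 65 g, loose on the deck, wide end down: 39 mm across at the deck, narrower on top. Origin: centre of the narrow face, on top at the start, 42 mm above the deck; the body's z axis then points down. Pushed low, it slides without tipping. The three large plugs are alike.
- small_a: Small rubber sealing plug of the same shape, 26 mm across its wide end at the deck and 29 mm tall, loose, wide end down. The origin is the centre of its narrow face on top, 29 mm above the deck. It stays where it stands. It may stand in line with the large ones, at least 50 mm from centre to centre along tray x.
- small_b: Small rubber sealing plug of the same shape, 26 mm across its wide end at the deck and 29 mm tall, loose, wide end down. The origin is the centre of its narrow face on top, 29 mm above the deck. It stays where it stands. It stands farther back on the deck, near the left rim.
- casting: Bystander: die-cast housing 49 x 74 x 34 mm with a boss and a spigot, loose on the bench left of the tray; origin at the centre of its underside. Leave alone.
- gauge: Bystander: round hand gauge with a short brass stem, 91 x 62 x 23 mm, loose on the bench right of the tray; origin at the centre of its underside. Leave alone.

How it is judged:
By the outcome, as a careful person would: the job done as asked, in the order asked, and still so for the second after the job is handed in, with the robot touching nothing.
It also fails if it takes over 54 s, if anything falls off the work surface, if the arm or the gripper's body presses on something with over 40 N, if the wrist force passes 120 N, or if a joint passes its speed limit or range.

## Working session

There is one attempt and no reset: what is moved stays moved. The work goes in short steps, Python scripts to look and compute and a tool call to move; the robot and the scene stay as the last step left them, time stands still between calls to the robot, and variables do not carry over. Pictures are saved under pics/ and viewed, at most 10 in all, crops included, and the job is handed in when it is done.

```bash
ls; mkdir -p pics
```

Create h.py:
```python
import numpy as np, cv2
from station import manip, vision
def snap(n):
    s=vision.snapshot(n); 
    return s
def K(s):
    f=s["pixels"].shape[0]/2/np.tan(np.radians(s["fov_y"])/2); return f,s["cx"],s["cy"],s["k1"]
def ray(s,uv):
    f,cx,cy,k=K(s); d=(np.atleast_2d(uv).astype(float)-[cx,cy])/f
    u=d.copy()
    for _ in range(20): u=d/(1+k*(u**2).sum(1,keepdims=True))
    return np.c_[u,np.ones(len(u))]
def plane(s,uv,z):
    r=ray(s,uv)@s["R"]; c=-s["R"].T@s["t"]
    return c+r*((z-c[2])/r[:,2])[:,None]
def pts(s,uv):
    uv=np.atleast_2d(uv); z=s["range_z"][uv[:,1].astype(int),uv[:,0].astype(int)]
    return (ray(s,uv)*z[:,None]-s["t"])@s["R"]
def cloud(s):
    h,w=s["range_z"].shape; v,u=np.mgrid[:h,:w]
    return pts(s,np.c_[u.ravel(),v.ravel()]).reshape(h,w,3)
def proj(s,X):
    f,cx,cy,k=K(s); c=np.atleast_2d(X)@s["R"].T+s["t"]; d=c[:,:2]/c[:,2:]
    d=d*(1+k*(d**2).sum(1,keepdims=True)); return d*f+[cx,cy]
```

Run:
```python
from h import *
ims=[]
for n in("scene","top"):
    s=snap(n); print(n,K(s),-s["R"].T@s["t"],(s["range_z"]==0).mean())
    cv2.imwrite(f"pics/{n}0.png",s["pixels"][:,:,::-1]); 
    np.save(f"{n}0.npy",s,allow_pickle=True)
m=manip.sense(); print(m["t"],m["tcp_pos"],m["tool_rot"],m["finger_gap"],m["force"])
```

```text
pics
station.py
scene (np.float64(484.85340092720924), 253.44093950677987, 193.84827291550695, -0.051907808400499814) [-0.33207871 -0.80872196  0.62757851] 0.004114786783854167
top (np.float64(359.6352924852464), 255.5441243866525, 192.09091212385798, -0.05605718026650658) [0.43648149 0.05604693 1.23027272] 0.00421142578125
0.1 [0.26346116 0.56608458 0.25241026] [ 2.16195855e-01  9.76349503e-01 -9.24099966e-04 -3.82834474e-04] 1.0017492587743684 [ 0.54226244 -0.41314869 -0.03369923]
```

View pics/top0.png

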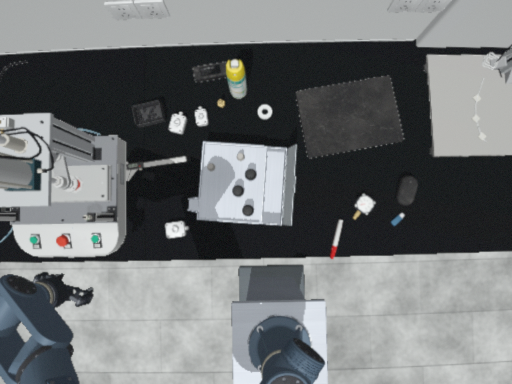

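View pics/scene0.png

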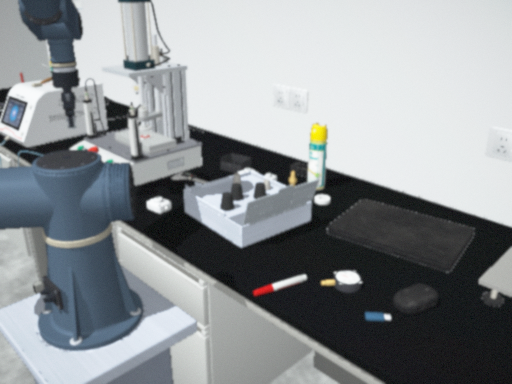

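Top view: the tray spans about cols 197–297 and rows 142–225. Dark plugs sit near (251,153), (238,188) and (248,210), with small ones near (240,156) and (211,167). The lid stands at the right, around col 290. Next I'll view an enlarged crop.

Run:
```python
from h import *
t=np.load("top0.npy",allow_pickle=True).item();s=np.load("scene0.npy",allow_pickle=True).item()
a=cv2.resize(t["pixels"][132:236,185:305],None,fx=5,fy=5,interpolation=cv2.INTER_CUBIC)
b=cv2.resize(s["pixels"][160:250,175:325],None,fx=4,fy=4,interpolation=cv2.INTER_CUBIC)
cv2.imwrite("pics/cropa.png",a[:,:,::-1]);cv2.imwrite("pics/cropb.png",b[:,:,::-1])
C=cloud(t);
for r in range(140,230,4): print(r,' '.join('%3d'%(1000*z) for z in C[r,192:304:3,2]))
```

```text
140  -2  -3   0   1  -2   3   0  -1   0   0   4   0   4   1   0  -2   0   1   1   4   1   0   2   0  -3   3   0  -3   1   2   8   0   0   1   0   4   0  -2
144   0   2   3   6  71  68  64  71  77  81  81  80  81  84  83  81  82   0   1  -1   0   0  -1  -1  -1   0   0   0   0 1230  -4   1   0   0   0   0   2  -4
148  -1  -4   0   0  71  67  64  68  68  71  67  69  67  68  68  70  68  68  67  66  67  68  66  68  68  67  68  63  69  65  67  69  83 108 132   1   0   2
152   2   0  -4  -1  68  63  71  63  70  66  67  71  64  65  68  67  70  66  70  68  69  67  65  63  62   9   8  10  12   9   7  62  89 108 136   0   0   0
156   2   1   1   2  67  69  66  69  61  66  67  73  71  63  68  98  94  90  68  71  65  67  67  65  67  11   9  12  12  13  16  67  84 114 139   0   4   1
160  -1   3   1 1230  66  66  71  65  68  71  68  70  66  65  67  70  84  67  66  67  65  67  67  67  65   6 1230   8   9  10  10  69  91 114 144   0   5   2
164   8   2   5  79  69  67 100  75  67  69  63  67  66  67  66  69  69  67  66  69  69  71  66  70  66  12  10  13   6  15  10  69  93 119 142  -1   0  -1
168  
[... 1795 characters left out ...]
 107  95  69  69  67  14  12  11  10  13  14  70  97 119 143   0  -2   2   0
216   0   0  79  68  67  66  69  65  71  65  67  67  65  68  66  64  68  67  78  78  71  66  66  69   9  13  11  13  15  13  75  98 121 143   5   0   0   3
220  -1   1   1   0  80  81  80  83  82  82  81  73  82  68  65  66  67  60  69  68  69  64  67  65  12  12  15  14  14  13  -1  96 121 140   4   1   4   0
224   0   0  -1   7   3   0  -4  -3   2   3   1   0  -3   0   0   0   3   2   3   5   3   5   0   2   0  70  64  65  69  64   2 102 124 146   4   3   0   4
228   2   2   4   3   4  -3   0   0   1   0   0   1   0   1   0   2   0   0   3   1  -1  -3   1   4   0   6   3   1   0   3   0   6   2   0   1  -1   3   0
```

View pics/cropa.png

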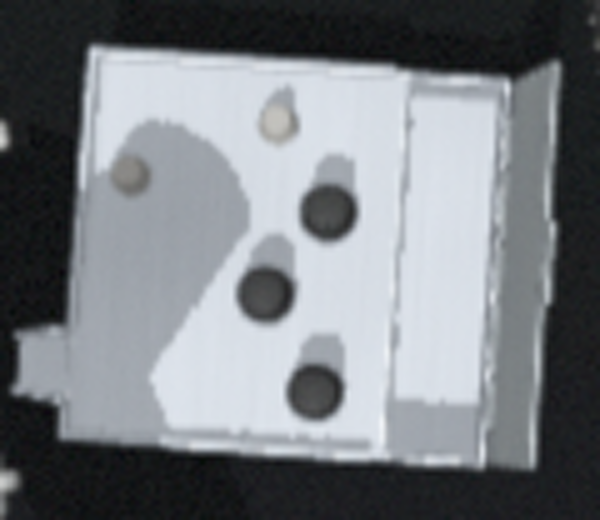

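View pics/cropb.png

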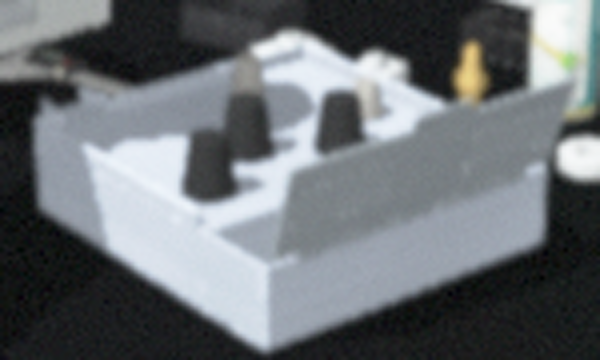

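Crops: large plug tops at about (250.6,174.4), (238.2,190.8) and (248.2,210.2) in the full top image. Small plugs are at (240.8,156.2), in line near the far rim, and (211,167). The lid stands open on the right. Now for the measurements.

Create meas.py:
```python
from h import *
def linefit(p):
    vx,vy,x,y=cv2.fitLine(np.float32(p),cv2.DIST_HUBER,0,.001,.001).ravel(); return np.array([vx,vy]),np.array([x,y])
def tray(t):
    C=cloud(t); Z=cv2.medianBlur(np.float32(C[...,2]),3)
    # open edge of the deck: deck->trough step along each row
    e=[]
    for r in range(160,214):
        row=Z[r,245:285]; k=np.where((row[:-1]>.05)&(row[1:]<.045))[0]
        if len(k): e.append(plane(t,[[245+k[0]+.5,r]],.066)[0,:2])
    d,c=linefit(e); d=d*np.sign(d[0]); yaw=np.arctan2(d[1],d[0])
    return yaw,c,C,Z
def topc(t,uv,h,tol=.009):
    C=cloud(t);u,v=np.int32(np.round(uv));m=np.zeros(C.shape[:2],bool)
    m[v-9:v+10,u-9:u+10]=abs(C[v-9:v+10,u-9:u+10,2]-h)<tol
    n,l,st,ce=cv2.connectedComponentsWithStats(np.uint8(m)); i=1+np.argmax(st[1:,4])
    return plane(t,ce[i],h)[0],st[i,4]
```

Run:
```python
from meas import *
t=np.load("top0.npy",allow_pickle=True).item();s=np.load("scene0.npy",allow_pickle=True).item()
yaw,c,C,Z=tray(t)
R=np.array([[np.cos(yaw),-np.sin(yaw)],[np.sin(yaw),np.cos(yaw)]])
# tray mask: all points z .05.. in region
m=(C[...,2]>.055)&(C[...,2]<.075); m[:, :185]=0;m[:,305:]=0;m[:135]=0;m[230:]=0
m=cv2.morphologyEx(np.uint8(m),cv2.MORPH_OPEN,np.ones((3,3)))
P=C[m>0][:,:2]@R   # rotated coords
o=c@R
print("yaw",yaw,"edge y'",o, "P x range",np.percentile(P[:,0],[.5,1,50,99,99.5]),"y",np.percentile(P[:,1],[.5,1,99,99.5]))
cen=(np.percentile(P[:,0],.5)+np.percentile(P[:,0],99.5))/2
orig=R@np.array([cen,o[1]+.071]); print("origin",orig)
for n,uv,h in [("A",(250.6,174.4),.108),("B",(238.2,190.8),.108),("C",(248.2,210.2),.108),("s1",(240.8,156.2),.095),("s2",(211,166.8),.095)]:
    p,a=topc(t,uv,h); q=plane(t,uv,h)[0]
    print(n,p.round(4),a,q.round(4),"tray",((p[:2]-orig)@R).round(4),((q[:2]-orig)@R).round(4))
# lid points
L=C[140:232,283:300].reshape(-1,3);L=L[(L[:,2]>.085)&(L[:,2]<.16)]
q=(L[:,:2]-orig)@R; a=np.polyfit(L[:,2]-.069,q[:,1],1); print("lid slope",a,"angle",np.pi/2+np.arctan(-a[0]),L[:,2].max(),q[:,0].min(),q[:,0].max())
# scene check
for X in ([0,-.071,.066],[.122,-.071,.066],[-.122,-.071,.066],[.126,.137,.079],[-.126,.137,.079]):
    W=np.r_[orig+R@np.array(X[:2]),X[2]]; print(X,proj(t,W)[0].round(1),proj(s,W)[0].round(1))
```

```text
yaw -0.09295188 edge y' [0.52796817 0.08803885] P x range [0.41236636 0.41350945 0.52947729 0.65365283 0.654906  ] y [0.08900875 0.08990113 0.31474912 0.32049957]
origin [0.5460942  0.10882121]
A [0.5712 0.0814 0.108 ] 70 [0.5693 0.0795 0.108 ] tray [ 0.0275 -0.025 ] [ 0.0258 -0.0271]
B [0.5194 0.1227 0.108 ] 74 [0.5186 0.1194 0.108 ] tray [-0.0279  0.0114] [-0.0284  0.008 ]
C [0.4563 0.0924 0.108 ] 74 [0.4572 0.0894 0.108 ] tray [-0.0878 -0.0247] [-0.0867 -0.0276]
s1 [0.6301 0.1129 0.095 ] 36 [0.63   0.1097 0.095 ] tray [0.0833 0.0119] [0.0834 0.0087]
s2 [0.5994 0.2087 0.095 ] 35 [0.5983 0.2054 0.095 ] tray [0.0438 0.1044] [0.043 0.101]
lid slope [-0.30113788 -0.13588742] angle 1.863296719440456 0.15642232732192335 -0.12433266626577955 0.12361722458732
[0, -0.071, 0.066] [263.8 184.7] [261.8 204.7]
[0.122, -0.071, 0.066] [266.4 147.7] [293.9 193.7]
[-0.122, -0.071, 0.066] [261.2 222.3] [226.1 216.9]
[0.126, 0.137, 0.079] [202.7 141.5] [250.  169.4]
[-0.126, 0.137, 0.079] [196.4 219. ] [182.5 188.5]
```

Create go.py:
```python
from h import *
from scipy.spatial.transform import Rotation as Ro
O=np.array([.5461,.1088]);Y=-.093
RT=np.array([[np.cos(Y),-np.sin(Y)],[np.sin(Y),np.cos(Y)]])
def tw(x,y,z): return np.r_[O+RT@[x,y],z]
def st():
    m=manip.sense(); p=np.array(m["tcp_pos"]); R=Ro.from_quat(m["tool_rot"]).as_matrix()
    a=np.arctan2(R[1,1],R[0,1]); turn=(a-Y+np.pi)%(2*np.pi)-np.pi
    print("t",round(m["t"],2),"tray",((p[:2]-O)@RT).round(4),p[2].round(4),"turn",round(turn,3),"F",np.round(m["force"],1),"gap",round(m["finger_gap"],2)); return p,R
def d(*Ws):
    p,R=st()
    for W in Ws: print("shift",(R.T@(np.array(W)-p)).round(4))
```

Run:
```python
from go import *
d([.33,.33,.25],tw(.0275,.022,.20),tw(.0275,.022,.096))
t=np.load("top0.npy",allow_pickle=True).item();C=cloud(t).reshape(-1,3);C=C[C[:,2]<.9]
for x in np.arange(.2,.7,.05): print(round(x,2),[round(C[(abs(C[:,0]-x)<.025)&(abs(C[:,1]-y)<.025),2].max(initial=-1),2) for y in np.arange(.1,.75,.05)])
```

```text
t 0.1 tray [-0.3239  0.4291] 0.2524 turn 1.228 F [ 0.5 -0.4 -0. ] gap 1.0
shift [-0.16   -0.1859  0.0027]
shift [-0.4678 -0.2651  0.0528]
shift [-0.4678 -0.2649  0.1568]
0.2 [np.float64(-0.83), np.float64(-0.84), np.float64(-0.84), np.float64(-0.84), np.float64(-0.84), np.float64(0.7), np.float64(0.7), np.float64(0.67), np.float64(0.62), np.float64(0.6), np.float64(-0.83), np.float64(-0.84), np.float64(-0.84)]
0.25 [np.float64(-1.0), np.float64(-1.0), np.float64(-1.0), np.float64(-1.0), np.float64(-1.0), np.float64(-1.0), np.float64(0.61), np.float64(0.62), np.float64(0.6), np.float64(0.57), np.float64(0.25), np.float64(-1.0), np.float64(-1.0)]
0.3 [np.float64(0.01), np.float64(0.01), np.float64(0.01), np.float64(0.01), np.float64(0.01), np.float64(0.01), np.float64(0.01), np.float64(0.01), np.float64(0.6), np.float64(0.58), np.float64(0.41), np.float64(0.35), np.float64(0.07)]
0.35 [np.float64(0.01), np.float64(0.01), np.float64(0.01), np.float64(0.01), np.float64(0.01), np.float64(0.02), np.float64(0.01), np.float64(0.01), np.float64(0.08), np.float64(0.56), np.float64(0.1), np.flo
[... 759 characters left out ...]
4(0.12), np.float64(0.12), np.float64(0.07), np.float64(0.09), np.float64(0.01), np.float64(0.01), np.float64(0.01), np.float64(0.01), np.float64(0.14), np.float64(0.58), np.float64(0.51), np.float64(0.26), np.float64(0.14)]
0.6 [np.float64(0.11), np.float64(0.07), np.float64(0.1), np.float64(0.09), np.float64(0.01), np.float64(0.01), np.float64(0.01), np.float64(0.02), np.float64(0.13), np.float64(0.49), np.float64(0.51), np.float64(0.46), np.float64(0.37)]
0.65 [np.float64(0.1), np.float64(0.08), np.float64(0.08), np.float64(0.08), np.float64(0.01), np.float64(0.01), np.float64(0.01), np.float64(0.02), np.float64(0.11), np.float64(0.44), np.float64(0.43), np.float64(0.46), np.float64(0.4)]
```

Request:
{"method": "inch_along", "body": {
  "motion": {"deltas": [[-0.16,-0.186,0,0.3,0.2],[-0.16,-0.186,0,0.6,0.2],[-0.16,-0.186,0,0.9,0.2],[-0.16,-0.186,0,1.228,0.2],[-0.16,-0.186,0,1.228,0.2],[-0.16,-0.186,0,1.228,0.2],[-0.468,-0.265,0.053,1.228,0.2],[-0.468,-0.265,0.053,1.228,0.2],[-0.468,-0.265,0.053,1.228,0.2],[-0.468,-0.265,0.053,1.228,0.2],[-0.468,-0.265,0.053,1.228,0.2],[-0.468,-0.265,0.053,1.228,0.2],[-0.468,-0.265,0.053,1.228,0.2],[-0.468,-0.265,0.053,1.228,0.2],[-0.468,-0.265,0.053,1.228,0.2],[-0.468,-0.265,0.053,1.228,0.2]]},
  "grip_n": 20
}}

```text
t: 1.7
tcp_pos: [0.5747, 0.1297, 0.2002]
tool_rot: [0.739, 0.674, -0.001, -0.001]
force: [-0.1, 0.5, 0.3]
finger_gap: 0.199
gripper_force: 0.0
```

```bash
python3 -c "
from go import *
d(tw(.0275,.022,.096))"
```

```text
t 1.7 tray [0.0265 0.0235] 0.2002 turn 0.001 F [-0.1  0.5  0.3] gap 0.2
shift [-0.0015  0.0012  0.1041]
```

Request:
{"method": "inch_along", "body": {
  "motion": {"deltas": [[0.002,0.001,0.04,0,0.2],[0.002,0.001,0.08,0,0.2],[0.002,0.001,0.1,0,0.2],[0.002,0.001,0.104,0,0.2],[0.002,0.001,0.104,0,0.2]]}
}}

```text
t: 2.2
tcp_pos: [0.5765, 0.1317, 0.0963]
tool_rot: [0.739, 0.674, -0.0, -0.0]
force: [0.7, -0.2, 0.3]
finger_gap: 0.201
gripper_force: 0.0
```

```bash
python3 -c "
from go import *
d(tw(.0275,-.072,.096))
s=snap('scene');cv2.imwrite('pics/s1.png',cv2.resize(s['pixels'][120:260,160:340],None,fx=4,fy=4,interpolation=cv2.INTER_CUBIC)[:,:,::-1])"
```

```text
t 2.2 tray [0.0281 0.0256] 0.0963 turn 0.002 F [ 0.7 -0.2  0.3] gap 0.2
shift [-0.0976 -0.0008  0.0003]
```

View pics/s1.png

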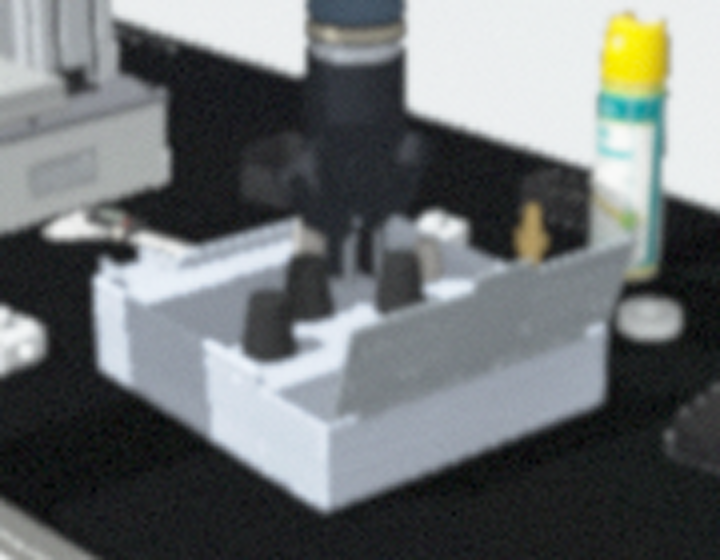

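Fingers are down behind plug A (crop 395,280). The small plug at (425,255) and the other large plugs haven't been disturbed. Pushing A over, then moving above the spot behind B.

Request:
{"method": "inch_along", "body": {
  "motion": {"deltas": [[-0.012,0,0,0,0.2],[-0.024,0,0,0,0.2],[-0.036,0,0,0,0.2],[-0.048,0,0,0,0.2],[-0.058,0,0,0,0.2],[-0.068,0,0,0,0.2],[-0.078,0,0,0,0.2],[-0.088,0,0,0,0.2],[-0.098,0,0,0,0.2],[-0.098,0,0,0,0.2],[-0.09,0,-0.05,0,0.2],[-0.05,-0.01,-0.07,0,0.2],[0,-0.04,-0.07,0,0.2],[0.028,-0.056,-0.07,0,0.2],[0.028,-0.056,-0.07,0,0.2]]}
}}

```text
t: 3.75
tcp_pos: [0.5206, 0.168, 0.1664]
tool_rot: [0.737, 0.676, -0.001, -0.001]
force: [-0.2, -0.6, -0.5]
finger_gap: 0.203
gripper_force: 0.0
```

```bash
python3 -c "
from go import *
d(tw(-.0279,.055,.096))
from meas import topc
s=snap('top')
for n,x,y,h in [('A',.0275,-.102,.052),('B',-.0279,.0114,.108),('C',-.0878,-.0247,.108),('s1',.0833,.0119,.095),('s2',.0438,.1044,.095)]:
  try:
    p,a=topc(s,proj(s,tw(x,y,h))[0],h); print(n,((p[:2]-O)@RT).round(4),a)
  except Exception as e: print(n,e)
cv2.imwrite('pics/t2.png',cv2.resize(s['pixels'][125:240,185:305],None,fx=5,fy=5)[:,:,::-1])"
```

```text
t 3.75 tray [-0.0308  0.0566] 0.1664 turn 0.006 F [-0.2 -0.6 -0.5] gap 0.2
shift [-0.0016  0.0032  0.0704]
A [ 0.0141 -0.1001] 46
B [-0.0278  0.0065] 44
C [-0.0872 -0.025 ] 74
s1 [0.0835 0.0119] 34
s2 attempt to get argmax of an empty sequence
```

View pics/t2.png

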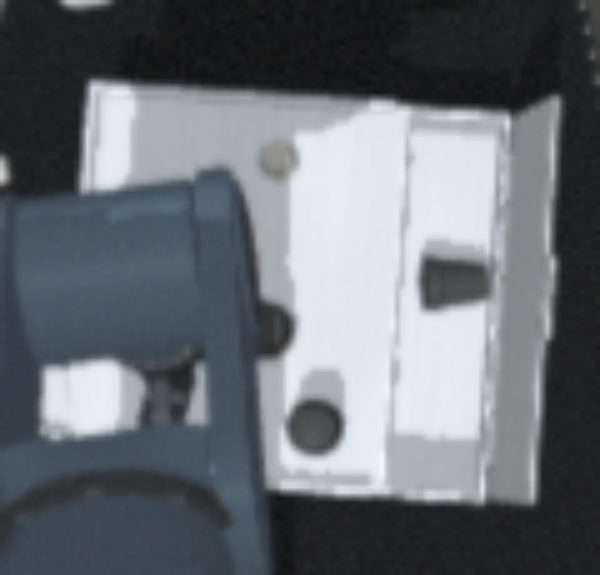

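A lies on its side in the trough at crop (455,282), tray x≈0.01. C (315,427) and small_a (278,158) are where they were. I'll push C next, then B with a slight shift to -x so it doesn't land on A.

Request:
{"method": "inch_along", "body": {
  "motion": {"deltas": [[-0.036,-0.03,0,0,0.2],[-0.036,-0.058,0,0,0.2],[-0.036,-0.058,0,0,0.2],[-0.036,-0.058,0.035,0,0.2],[-0.036,-0.058,0.06,0,0.2],[-0.036,-0.058,0.07,0,0.2],[-0.036,-0.058,0.07,0,0.2],[-0.036,-0.058,0.07,0,0.2]]}
}}

```text
t: 4.6
tcp_pos: [0.4642, 0.1331, 0.0966]
tool_rot: [0.739, 0.673, 0.0, 0.0]
force: [0.3, -0.1, -0.2]
finger_gap: 0.198
gripper_force: 0.0
```

```bash
python3 -c "
from go import *
d(tw(-.0875,-.072,.096))"
```

```text
t 4.6 tray [-0.0838  0.0166] 0.0966 turn -0.0 F [ 0.3 -0.1 -0.2] gap 0.2
shift [-0.0886 -0.0036  0.0006]
```

Request:
{"method": "inch_along", "body": {
  "motion": {"deltas": [[-0.005,-0.003,0,0,0.2],[-0.015,-0.003,0,0,0.2],[-0.027,-0.003,0,0,0.2],[-0.039,-0.003,0,0,0.2],[-0.05,-0.003,0,0,0.2],[-0.06,-0.003,0,0,0.2],[-0.07,-0.003,0,0,0.2],[-0.08,-0.003,0,0,0.2],[-0.09,-0.003,0,0,0.2],[-0.09,-0.003,0,0,0.2],[-0.08,0,-0.05,0,0.2],[-0.04,0.01,-0.07,0,0.2],[0,0.03,-0.07,0,0.2],[0.038,0.057,-0.07,0,0.2],[0.038,0.057,-0.07,0,0.2],[0.038,0.057,-0.03,0,0.2],[0.038,0.057,-0.01,0,0.2],[0.038,0.057,0,0,0.2],[0.038,0.057,0,0,0.2]]}
}}

```text
t: 6.5
tcp_pos: [0.522, 0.1655, 0.0949]
tool_rot: [0.739, 0.673, -0.002, -0.001]
force: [0.1, 0.2, -0.2]
finger_gap: 0.201
gripper_force: 0.0
```

```bash
python3 -c "
from go import *
d(tw(-.028,-.0,.096),tw(-.042,-.072,.096))
s=snap('top')
cv2.imwrite('pics/t3.png',cv2.resize(s['pixels'][125:240,185:305],None,fx=5,fy=5)[:,:,::-1])"
```

```text
t 6.5 tray [-0.0293  0.0542] 0.0949 turn -0.0 F [ 0.1  0.2 -0.2] gap 0.2
shift [-0.0542  0.0013 -0.001 ]
shift [-0.1262 -0.0127 -0.0009]
```

View pics/t3.png

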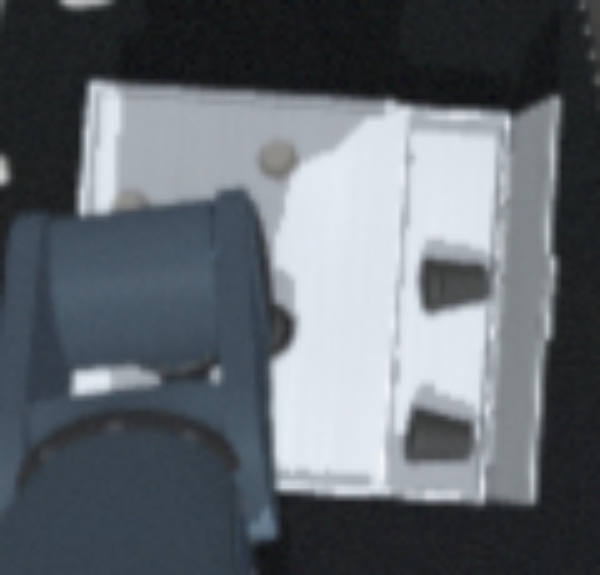

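A lies at crop (455,282) and C at (440,435), both in the trough with a gap of about 60 mm between them, centred near tray x=-0.038. I'll steer B into the gap.

Request:
{"method": "inch_along", "body": {
  "motion": {"deltas": [[-0.01,0.001,0,0,0.2],[-0.02,0,0,0,0.2],[-0.03,-0.001,0,0,0.2],[-0.04,-0.002,0,0,0.2],[-0.05,-0.003,0,0,0.2],[-0.06,-0.004,0,0,0.2],[-0.07,-0.005,0,0,0.2],[-0.08,-0.006,0,0,0.2],[-0.09,-0.007,0,0,0.2],[-0.1,-0.008,0,0,0.2],[-0.11,-0.009,0,0,0.2],[-0.12,-0.01,0,0,0.2],[-0.127,-0.01,0,0,0.2],[-0.127,-0.01,0,0,0.2],[-0.11,-0.01,-0.05,0,0.0],[-0.05,-0.01,-0.1,0,0.0],[-0.02,-0.01,-0.12,0,0.0],[-0.02,-0.01,-0.12,0,0.0]]}
}}

```text
t: 8.35
tcp_pos: [0.5133, 0.1501, 0.2196]
tool_rot: [0.738, 0.675, 0.003, 0.002]
force: [0.5, -0.5, -0.1]
finger_gap: 0.002
gripper_force: 0.0
```

```bash
python3 -c "
from go import *
d()
s=snap('top')
from meas import topc
for n,x,y,h in [('s1',.0833,.0119,.095),('s2',.0438,.1044,.095)]:
  try:
    p,a=topc(s,proj(s,tw(x,y,h))[0],h); print(n,((p[:2]-O)@RT).round(4),a)
  except Exception as e: print(n,e)
C=cloud(s);L=C[140:232,283:300].reshape(-1,3);L=L[(L[:,2]>.085)&(L[:,2]<.16)]
q=(L[:,:2]-O)@RT; a=np.polyfit(L[:,2]-.069,q[:,1],1); print('lid',a,np.pi/2+np.arctan(-a[0]))
q=(C.reshape(-1,3)[:,:2]-O)@RT; z=C.reshape(-1,3)[:,2]; m=(q[:,1]>-.13)&(q[:,1]<-.075)&(abs(q[:,0])<.11); print('trough top',np.percentile(z[m],[50,90,99,99.9]))
cv2.imwrite('pics/t4.png',cv2.resize(s['pixels'][125:240,185:305],None,fx=5,fy=5)[:,:,::-1])"
```

```text
t 8.35 tray [-0.0365  0.0381] 0.2196 turn 0.003 F [ 0.5 -0.5 -0.1] gap 0.0
s1 [0.0833 0.0115] 37
s2 attempt to get argmax of an empty sequence
lid [-0.30201884 -0.1357529 ] 1.8641042418188225
trough top [0.01383993 0.04530513 0.05136954 0.05342294]
```

View pics/t4.png

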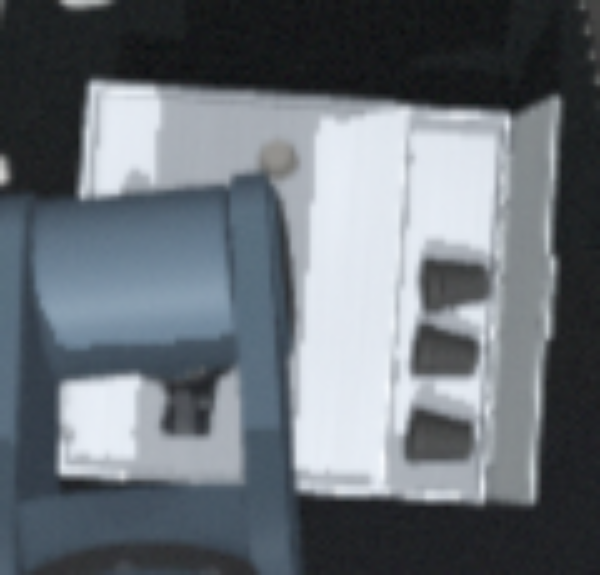

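All three large plugs lie side by side in the trough (crop 455,283; 445,350; 440,435), their highest point about 52 mm, so below the rim. small_a is unmoved. Now to go over the lid to its outer side.

Request:
{"method": "inch_along", "body": {
  "motion": {"deltas": [[-0.05,0.01,-0.01,0,0],[-0.1,0.02,-0.01,0,0],[-0.15,0.03,-0.01,0,0],[-0.2,0.036,-0.01,0,0],[-0.233,0.036,-0.01,0,0],[-0.233,0.036,-0.01,0,0],[-0.233,0.036,-0.01,0,0],[-0.233,0.036,0.03,0,0],[-0.233,0.036,0.06,0,0],[-0.233,0.036,0.083,0,0],[-0.233,0.036,0.083,0,0],[-0.233,0.036,0.083,0,0]]}
}}

```text
t: 9.6
tcp_pos: [0.5253, -0.0873, 0.133]
tool_rot: [0.739, 0.674, -0.0, -0.001]
force: [0.9, 0.3, -0.3]
finger_gap: -0.001
gripper_force: 0.0
```

```bash
python3 -c "
from go import *
d(tw(0,-.152,.141),tw(0,-.1267,.1353),tw(0,-.116,.1278),tw(0,-.1077,.1177),tw(0,-.1022,.1059),tw(0,-.1,.093))
s=snap('scene');cv2.imwrite('pics/s5.png',cv2.resize(s['pixels'][120:260,160:340],None,fx=4,fy=4,interpolation=cv2.INTER_CUBIC)[:,:,::-1])"
```

```text
t 9.6 tray [-0.0025 -0.1972] 0.133 turn 0.002 F [ 0.9  0.3 -0.3] gap -0.0
shift [ 0.0452  0.0025 -0.008 ]
shift [ 0.0705  0.0026 -0.0023]
shift [0.0812 0.0026 0.0052]
shift [0.0895 0.0026 0.0154]
shift [0.0949 0.0027 0.0272]
shift [0.0971 0.0027 0.0401]
```

View pics/s5.png

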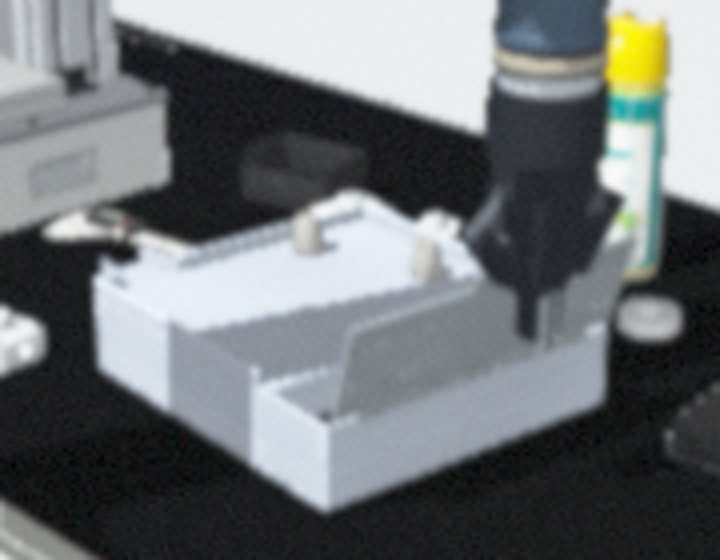

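The fingers stand outside the lid at crop (540,330). Both small plugs are still standing at (307,235) and (427,260). Swinging the lid over along its arc.

Request:
{"method": "inch_along", "body": {
  "motion": {"deltas": [[0.015,0.002,-0.008,0,0],[0.03,0.002,-0.008,0,0],[0.045,0.002,-0.008,0,0],[0.058,0.002,-0.006,0,0],[0.07,0.002,-0.002,0,0],[0.076,0.002,0.001,0,0],[0.081,0.002,0.005,0,0],[0.086,0.002,0.01,0,0],[0.09,0.002,0.015,0,0],[0.093,0.002,0.021,0,0],[0.095,0.002,0.027,0,0],[0.096,0.002,0.033,0,0]]}
}}

```text
t: 10.85
tcp_pos: [0.5366, 0.0071, 0.0996]
tool_rot: [0.739, 0.673, -0.0, -0.0]
force: [-0.2, -0.0, 1.4]
finger_gap: 0.004
gripper_force: 0.5
```

```bash
python3 -c "
from go import *
d(tw(0,-.1,.093),tw(0,-.1,.088))"
```

```text
t 10.85 tray [-1.000e-04 -1.022e-01] 0.0996 turn -0.0 F [-0.2 -0.   1.4] gap 0.0
shift [0.0022 0.0001 0.0066]
shift [0.0022 0.0001 0.0116]
```

Contact force is 1.4 N upward, so the lid is following. I'll press down in small steps.

Request:
{"method": "inch_along", "body": {
  "motion": {"deltas": [[0.002,0,0.003,0,0],[0.002,0,0.005,0,0],[0.002,0,0.007,0,0],[0.002,0,0.008,0,0],[0.002,0,0.008,0,0]]}
}}

```text
t: 11.35
tcp_pos: [0.5367, 0.0089, 0.093]
tool_rot: [0.739, 0.673, 0.0, -0.0]
force: [-1.4, 1.4, 4.3]
finger_gap: 0.002
gripper_force: 2.8
```

```bash
python3 -c "
from go import *
d()"
```

```text
t 11.35 tray [-0.     -0.1003] 0.093 turn -0.0 F [-1.4  1.4  4.3] gap 0.0
```

Request:
{"method": "inch_along", "body": {
  "motion": {"deltas": [[0,0,0.001,0,0],[0,0,0.002,0,0],[0,0,0.002,0,0],[0,0,0.002,0,0]]}
}}

```text
t: 11.75
tcp_pos: [0.5368, 0.009, 0.0929]
tool_rot: [0.739, 0.674, 0.0, 0.0]
force: [-4.1, 0.8, 19.3]
finger_gap: 0.003
gripper_force: 9.5
```

```bash
python3 -c "
from go import *
d()"
```

```text
t 11.75 tray [-0.     -0.1003] 0.0929 turn 0.0 F [-4.1  0.8 19.3] gap 0.0
```

Hard stop at 19 N with the tip at 71 mm, which is the height of the shut lid. I'll lift straight up and check.

Request:
{"method": "inch_along", "body": {
  "motion": {"deltas": [[0,0,-0.02,0,0],[0,0,-0.06,0,0],[0,0,-0.11,0,0],[0,0,-0.16,0,0],[0.05,-0.05,-0.18,0,0],[0.1,-0.1,-0.18,0,0],[0.15,-0.12,-0.18,0,0],[0.15,-0.12,-0.18,0,0],[0.15,-0.12,-0.18,0,0]]}
}}

```text
t: 12.65
tcp_pos: [0.4276, 0.173, 0.2706]
tool_rot: [0.737, 0.676, -0.0, -0.001]
force: [-0.2, 0.7, 0.2]
finger_gap: 0.004
gripper_force: 0.0
```

```bash
python3 -c "
from go import *
d()
s=snap('top');t=snap('scene')
C=cloud(s).reshape(-1,3);q=(C[:,:2]-O)@RT;m=(q[:,1]>-.13)&(q[:,1]<-.068)&(abs(q[:,0])<.11)&(C[:,2]<.1);a=np.polyfit(q[m,1]+.139,C[m,2],1);print('lid slope',a,m.sum(),np.median(C[m,2]))
a=cv2.resize(s['pixels'][125:240,185:305],None,fx=3,fy=3);b=cv2.resize(t['pixels'][140:255,170:320],None,fx=3,fy=3)
cv2.imwrite('pics/f6.png',np.hstack([a,b])[:,:,::-1])"
```

```text
t 12.65 tray [-0.124   0.0529] 0.2706 turn 0.006 F [-0.2  0.7  0.2] gap 0.0
lid slope [-0.00128344  0.0731748 ] 1299 0.0730685496131458
```

View pics/f6.png

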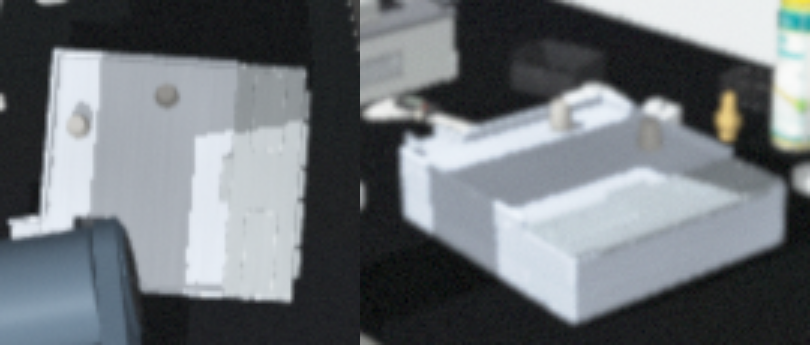

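The lid lies flat over the trough (slope about 0 across it), both small plugs still stand at (167,95) and (78,124), and the arm is clear.

```bash
python3 -c "
from station import manip, vision
print(manip.sign_off())"
```

```text
the job is handed in; nothing more can be done
None
```

I swept the three large plugs into the trough, left both small plugs standing on the deck, pressed the lid fully shut and handed the job in at about 12.7 s.

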